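# Stand the peeler and the spatula in the utensil caddy

## Robot

A 6-joint arm with a two-finger parallel gripper is mounted at the origin on a cart in front of the work surface, level with it; the furniture and walls round the work are solid. World frame = base frame: x ahead of the robot, y to its left, z up, the work surface at z = 0. Lengths are in m, angles in rad, forces in N, time in s.
With the tool pointing down it reaches from about 0.35 to 0.925 m from the base axis. Payload 6.4 kg.
Tool frame: the origin (TCP) lies midway between the tips of the shut fingers; the grasp point (between the pads) lies 19 mm behind it; z points along the fingers, y is the line along which they close (so a half turn about z gives the same grasp; the last joint's range is limited). The gripper opens to 85 mm and grips with 20 to 120 N. Pads are 22 mm wide; open, the fingers measure 114 mm over their backs; the gripper's body (76 mm by 85 mm) begins 54 mm behind the grasp point. The pads swing forward as they close: fully open they stand 13 mm farther back than shut.
Start: joints at [-1.331, 0.245, 1.558, -0, 1.339, -0.174], TCP at [0.261, -0.595, 0.231] pointing down, gripper open.
Joint ranges: [-3.13, 3.13], [-1.02, 2.26], [0.13, 2.54], [-0.95, 4.09], [0.21, 2.88], [-2.74, 2.74]. Speed limits (rad/s): [2.57, 2.57, 3.14, 3.14, 3.14, 3.14].

## Interface

Orientations are given as a rotation vector (axis times angle).
In Python, from station import sense, grab_frame, close_job, look_for gives the robot as it stands.
- The arm moves only by the shell command python3 -m crank 'ROWS' [FORCE]. ROWS is text: rows parted by semicolons, each of 7 numbers parted by spaces: the shift along the tool's x, y, z in cm, then the turn, a rotation vector about the tool's x, y, z in rad, then the opening, from 0 (shut) to 1 (fully open). In form: tx ty tz rx ry rz claw; .... A call has 1 to 5 rows; each row is the pose to reach, as a shift and turn from the pose commanded when the call began, along the tool's axes at that moment; what a row does not reach only later rows make up. A row lasts 1/8 s, in which the tool goes at most 62.5 mm and 10.7 degrees, less where a joint would pass 70% of its speed; a pose out of reach is approached as far as the arm can. A call with a gripper value outside its range is refused whole. The fingers move at their own pace and stop on an object; FORCE is the grip in N (left out, the last holds). Time passes only in rows, so rows that repeat a pose let the fingers close. It gives the time, the measured TCP pose, the force, the opening and the grip force at its end, in the units of the state.
- sense(): the state, without advancing time (a new reading comes with each control period).
- grab_frame(name): name is "scene" or "top"; returns a dict with "frame" (420x560x3 uint8, blue, green, red), "z_map" (420x560 float32, m along the optical axis (not along the pixel's ray), 0 where there is no reading), "fx", "fy", "cx", "cy" (pixels), "rvec" (rotation vector, rad) and "tvec" (3), from world to camera coordinates, as OpenCV has them. Camera axes: x right, y down, z forward; pixel columns grow to the right and rows downward; lengths in m; the calibration is good to about 2 mm. A picture is of the moment at which its call begins.
- close_job(): hands the job in; it is judged then, once.
Trained networks look in the newest picture that a camera, given by its name, has taken for a name from the list of things; names that differ only in an ending like _2 or _b are one class to them, and where a whole thing is asked for, a point or a joint stands for the part that bears it (a point fixed in the world has none). Each returns a list of dicts, best first, with "conf" (0 to 1); they miss things now and then, are a little off and sometimes report something else, mostly with a low value. They report only what shows in the picture. A call takes as long as a camera call.
- look_for(camera, thing): "at" ([x, y, z] in m, in world coordinates, good to about 4 mm: the middle of the surface that is visible of it).
The state is a dict: "clock": time; "qpos": joint angles; "joint_velocities": joint speeds; "tau": joint torques, N m; "position": TCP position; "ee_rot": TCP orientation; "contact_force": force on the tool from outside, world axes, zero at the start; "torque": the same for the moment, N m; "width": opening from 0.0 (shut) to 1.0 (fully open); "grip_force": force on a finger pad.
Only numpy, scipy, OpenCV 4.12 (cv2) and the standard library are available. Lean on these libraries where they do the work, as an engineer would, in place of code of your own. Each camera call takes 0.05 s, during which the arm holds its last target. There are 200 camera calls.

## Task

Put the two utensils away in the black caddy: stand the peeler in one compartment and the red spatula in the other, each handle down with its foot on the bottom and its working end sticking up. It does not matter which takes which compartment; do not disturb the mugs or the egg box.

Things in the scene. Friction and masses are not known exactly. Their poses are not given: they have to be found in the camera images.
- caddy: Black open-topped caddy, 78 (its x) x 150 (y) x 105 mm (z), walls 3 mm, floor 4 mm thick, fixed to the worktop. A 3 mm divider across the middle (y = 0, top at 96 mm) makes two compartments, each 72 (x) x 70 mm (y) inside, 101 mm deep. Origin: centre of its underside; x points roughly away from the robot, y to the left, z up.
- pocket_left (a point): Centre of the floor of the caddy's compartment at +y, 4 mm above the worktop; axes as the caddy's.
- pocket_right (a point): Centre of the floor of the caddy's compartment at -y, 4 mm above the worktop; axes as the caddy's.
- peeler: Peeler, black handle and steel blade, 170 x 25 x 18 mm (length x, width y, thickness z), 80 g, lying flat. For contact it is a plain box of that size: grip it across its width anywhere. Origin: centre of its underside as it lies; x runs from the handle's end to the blade's end, z up. At the start the handle points roughly to the robot.
- peeler_foot (a point): End of the peeler's handle, 85 mm from the origin along -x, 9 mm above the underside: the end that goes down.
- spatula: Baking spatula, 199 mm long (x), 70 g, rigid, lying flat: brown wooden handle 16 mm wide, 14 mm thick (x = -100 to +33 mm), red collar 21 mm wide (to +49 mm), red blade 46 mm wide, 9 mm thick (to +99 mm). Origin: middle of its length, on the underside; x runs from the handle's end to the blade's end, z up. At the start the handle points roughly to the robot.
- spatula_foot (a point): End of the spatula's handle, 100 mm from the origin along -x, 7 mm above the underside: the end that goes down.
- mug_tea: Orange mug, 81 x 113 x 101 mm, loose bystander; origin at its underside.
- mug_blue: Dark grey and white mug, 82 x 114 x 97 mm, loose bystander; origin at its underside.
- egg_box: Cardboard-coloured egg box, 106 x 156 x 72 mm, loose bystander; origin at its underside.

How it is judged:
At the end, for the whole second after the job is handed in: Both utensils stand in the caddy in different compartments: handle end inside the walls and less than 40 mm above the worktop, working end up with the long axis within 0.75 rad (43 degrees) of vertical (leaning on a wall is fine), and at rest (under 0.05 m/s) (x of peeler_foot in the frame of caddy between -0.036 and 0.036 m and y of peeler_foot in the frame of caddy between -0.072 and 0.072 m and height (world z) of each of peeler_foot, spatula_foot below 0.04 m and angle between each of peeler, spatula's own x axis and vertical below 0.75 rad and linear speed of each of peeler, spatula below 0.05 m/s and x of spatula_foot in the frame of caddy between -0.036 and 0.036 m and y of spatula_foot in the frame of caddy between -0.072 and 0.072 m and ((y of peeler_foot in the frame of caddy above 0 m and y of spatula_foot in the frame of caddy below 0 m) or (y of peeler_foot in the frame of caddy below 0 m and y of spatula_foot in the frame of caddy above 0 m))); the robot touches nothing.
It fails at once if the orange mug is moved by more than 30 mm (distance of mug_tea from where it was at the start of the episode above 0.03 m).
It fails at once if the grey and white mug is moved by more than 30 mm (distance of mug_blue from where it was at the start of the episode above 0.03 m).
It fails at once if the egg box is moved by more than 30 mm (distance of egg_box from where it was at the start of the episode above 0.03 m).
It also fails if it takes over 58 s, if anything falls off the work surface, if the arm or the gripper's body presses on something with over 40 N, if the wrist force passes 120 N, or if a joint passes its speed limit or range.

## Working session

There is one attempt and no reset: what is moved stays moved. The work goes in short steps, Python scripts to look and compute and a shell command to move; the robot and the scene stay as the last step left them, time stands still between calls to the robot, and variables do not carry over. Pictures are saved under pics/ and viewed, at most 10 in all, crops included, and the job is handed in when it is done.

```bash
ls; mkdir -p pics; python3 - <<'E'
from station import *
import cv2,numpy as np
print(sense())
for n in("scene","top"):
    f=grab_frame(n); cv2.imwrite(f"pics/{n}0.png",f["frame"]); np.savez(f"{n}0.npz",**f)
    R=cv2.Rodrigues(np.array(f["rvec"]))[0]; print(n,f["fx"],f["cx"],f["cy"],-R.T@np.array(f["tvec"]))
    for t in("caddy","peeler","spatula","mug_tea","mug_blue","egg_box"):
        print(t,[(np.round(d["at"],3).tolist(),round(d["conf"],2)) for d in look_for(n,t)[:2]])
E
```

```text
pics
{'clock': 0.0, 'qpos': array([-1.33110960e+00,  2.45812622e-01,  1.55900247e+00,  1.99814133e-05,
        1.33868420e+00, -1.74107653e-01]), 'joint_velocities': array([ 1.06885096e-03, -9.36737065e-04, -2.68000073e-04,  6.00957114e-05,
        2.15964914e-03,  1.81130029e-03]), 'tau': array([-8.60538075e-04, -4.29517579e+01, -3.26127577e+01, -1.67583153e-04,
        5.40488865e-03, -2.83752264e-06]), 'position': array([ 0.26122965, -0.59459889,  0.23018745]), 'ee_rot': array([-3.07272785e+00, -6.44960651e-01,  6.76227210e-05]), 'contact_force': array([-1.00537766,  0.16597327, -0.4573301 ]), 'torque': array([-0.01334005,  0.03947698, -0.00465676]), 'grip_force': 0.0, 'width': 1.0016200124025756}
scene 523.3907506417772 277.95802294699945 200.80202669065469 [ 0.19884721 -0.92400647  1.7044759 ]
caddy [([0.578, 0.164, 0.059], 0.76)]
peeler [([0.43, -0.277, 0.015], 0.72)]
spatula [([0.519, -0.073, 0.015], 0.87)]
mug_tea [([0.482, 0.356, 0.068], 0.96), ([0.521, -0.074, 0.009], 0.16)]
mug_blue [([0.487, -0.452, 0.053], 0.6), ([0.485, 0.359, 0.07], 0.33)]
egg_box [([0.602, 0.459, 0.07], 0.65)]
top 465.2967397141128 272.93430017175876 208.001100911411 [ 0.35796358 -0.00287518  1.59522252]
caddy [([0.585, 0.167, 0.009], 0.93), ([0.524, -0.072, 0.009], 0.17)]
peeler [([0.432, -0.277, 0.019], 0.54)]
spatula [([0.523, -0.07, 0.012], 0.61)]
mug_tea [([0.482, 0.379, 0.062], 0.74)]
mug_blue [([0.492, -0.473, 0.049], 0.76)]
egg_box [([0.608, 0.47, 0.072], 0.72)]
```

```bash
cat > h.py <<'E'
import cv2,numpy as np
def cloud(f):
    Z=f["z_map"].astype(float); v,u=np.indices(Z.shape)
    P=np.stack([(u-f["cx"])/f["fx"]*Z,(v-f["cy"])/f["fy"]*Z,Z],-1)-np.array(f["tvec"]).ravel()
    R=cv2.Rodrigues(np.array(f["rvec"]))[0]; W=P@R; W[Z==0]=np.nan; return W
def rect(W,c,r,zl,zh):
    m=(np.hypot(W[...,0]-c[0],W[...,1]-c[1])<r)&(W[...,2]>zl)&(W[...,2]<zh)
    p=W[m]; b=cv2.minAreaRect((p[:,:2]*1000).astype(np.float32)); return p,b
E
python3 - <<'E'
from h import *
for n in("top","scene"):
    f=dict(np.load(n+"0.npz")); W=cloud(f)
    print(n,"table z",np.nanmedian(W[(abs(W[...,0]-.45)<.03)&(abs(W[...,1]+.17)<.03)][:,2]))
    for t,c,r,zl,zh in(("peeler",(.43,-.277),.125,.007,.04),("spatula",(.523,-.07),.13,.005,.04),("caddy",(.585,.165),.12,.085,.12)):
        p,b=rect(W,c,r,zl,zh); m=p[:,:2].mean(0); d=np.linalg.svd(p[:,:2]-m,full_matrices=False)[2][0]; d*=np.sign(d[0])
        s=(p[:,:2]-m)@d
        print(t,len(p),np.round(b[0],1),np.round(b[1],1),round(b[2],1),"svd",m.round(4),np.degrees(np.arctan2(d[1],d[0])).round(2),s.min().round(3),s.max().round(3),p[:,2].max().round(3))
E
```

```text
top table z -0.0005644857591639233
peeler 228 [ 440.7 -260.4] [191.6 188.5] 44.8 svd [ 0.4211 -0.2701] 0.29 -0.059 0.13 0.024
spatula 623 [520.1 -69.2] [253.4 234.9] 51.2 svd [ 0.5108 -0.0721] -4.59 -0.116 0.139 0.022
caddy 285 [620.8 174.4] [163.7 150.7] 4.7 svd [0.5921 0.1724] -47.48 -0.089 0.113 0.115
scene table z -0.0008687369583636552
peeler 396 [ 457.1 -274.5] [194.5 233.4] 0.1 svd [ 0.4332 -0.281 ] 69.03 -0.119 0.122 0.03
spatula 777 [523.8 -68.5] [249.6 257.8] 32.2 svd [ 0.5169 -0.0752] -7.81 -0.123 0.135 0.025
caddy 326 [618.8 172.4] [162.1 166.5] 3.8 svd [0.5852 0.1654] -79.29 -0.088 0.081 0.118
```

View pics/top0.png

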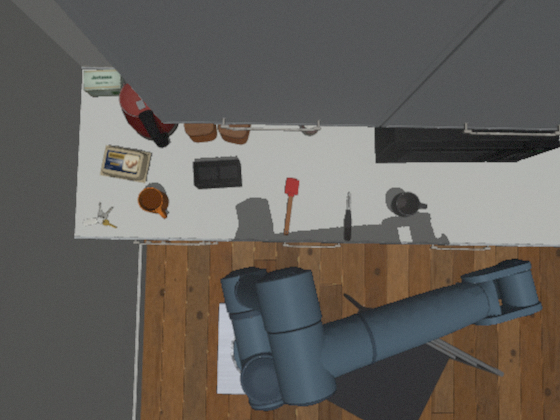

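View pics/scene0.png

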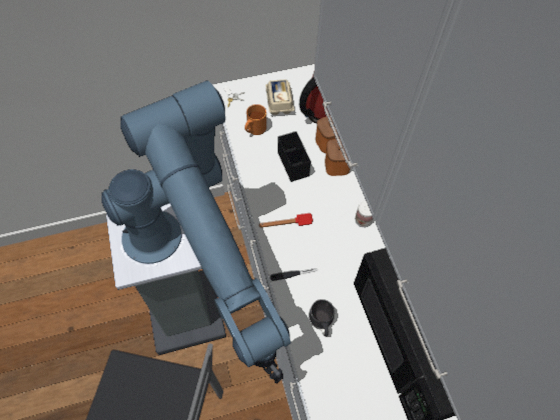

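```bash
cat >> h.py <<'E'
def onplane(f,uv,z):
    R=cv2.Rodrigues(np.array(f["rvec"]))[0]; t=np.array(f["tvec"]).ravel(); C=-R.T@t
    uv=np.asarray(uv,float).reshape(-1,2)
    d=np.c_[(uv[:,0]-f["cx"])/f["fx"],(uv[:,1]-f["cy"])/f["fy"],np.ones(len(uv))]@R
    return C+d*((z-C[2])/d[:,2])[:,None]
def blob(m,seed):
    n,L,S,_=cv2.connectedComponentsWithStats(m.astype(np.uint8)); i=L[seed[1]-6:seed[1]+7,seed[0]-6:seed[0]+7]; i=i[i>0]
    k=np.bincount(i).argmax(); v,u=np.nonzero(L==k); return np.c_[u,v]
E
python3 - <<'E'
from h import *
def line(p):
    m=p[:,:2].mean(0); d=np.linalg.svd(p[:,:2]-m,full_matrices=False)[2][0]; d*=np.sign(d[0]); s=(p[:,:2]-m)@d
    return m.round(4),np.degrees(np.arctan2(d[1],d[0])).round(2),"ends",(m+d*s.min()).round(4),(m+d*s.max()).round(4)
for n,sp,ph,cd in(("top",(290,190),(348,225),(215,175)),("scene",(303,220),(285,275),(294,158))):
    f=dict(np.load(n+"0.npz")); I=f["frame"]; hsv=cv2.cvtColor(I,cv2.COLOR_BGR2HSV); W=cloud(f)
    H,S,V=hsv[...,0],hsv[...,1],hsv[...,2]
    b=blob((S>90),sp); q=onplane(f,b,.012); print(n,"spatula",len(b),line(q))
    b=blob((V<60),ph); q=onplane(f,b,.015); print("peeler handle",len(b),line(q))
    b=blob((V<60)&(W[...,2]>.09),cd) if 0 else blob(V<60,cd); 
    k=W[b[:,1],b[:,0],2]; q=onplane(f,b[k>.092],.105); r=cv2.minAreaRect((q[:,:2]*1000).astype(np.float32)); print("caddy",len(b),(k>.092).sum(),r)
    c=np.mean([sp,ph,cd],0).astype(int); 
a=dict(np.load("top0.npz"))["frame"][130:260,185:375]; cv2.imwrite("pics/c1.png",cv2.resize(a,None,fx=4,fy=4,interpolation=cv2.INTER_CUBIC))
E
```

```text
top spatula 361 (array([ 0.508 , -0.0744]), np.float64(-6.27), 'ends', array([ 0.3853, -0.0609]), array([ 0.5779, -0.082 ]))
peeler handle 150 (array([ 0.412 , -0.2711]), np.float64(-1.86), 'ends', array([ 0.3692, -0.2698]), array([ 0.4677, -0.2729]))
caddy 1232 174 ((578.0170288085938, 168.3041534423828), (79.78004455566406, 146.35780334472656), 4.555542469024658)
scene spatula 306 (array([ 0.5067, -0.0799]), np.float64(-6.19), 'ends', array([ 0.3869, -0.0669]), array([ 0.5781, -0.0876]))
peeler handle 154 (array([ 0.414 , -0.2774]), np.float64(-4.87), 'ends', array([ 0.3689, -0.2736]), array([ 0.4704, -0.2822]))
caddy 1072 172 ((576.3075561523438, 159.29055786132812), (79.06491088867188, 154.14981079101562), 4.979694366455078)
```

View pics/c1.png

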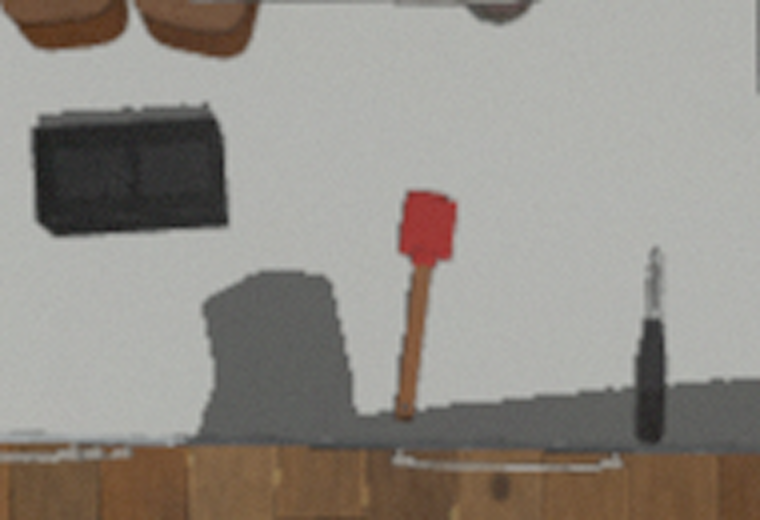

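```bash
cat >> h.py <<'E'
from scipy.spatial.transform import Rotation as Ro
import json
def log(s):
    open("log.txt","a").write(json.dumps([list(s["qpos"]),list(s["position"]),list(s["ee_rot"])])+"\n")
def down(yaw): return Ro.from_euler("z",yaw,degrees=True)*Ro.from_rotvec([np.pi,0,0])
def go(p,R,s=None):
    from station import sense
    s=s or sense(); log(s); R0=Ro.from_rotvec(s["ee_rot"])
    print("now",np.round(s["position"],4),"q",np.round(s["qpos"],3),"w",round(s["width"],3),"t",round(s["clock"],2))
    print("shift cm",(R0.inv().apply(np.array(p)-s["position"])*100).round(2),"turn",(R0.inv()*R).as_rotvec().round(3))
E
python3 - <<'E'
from h import *
go([.485,-.279,.12],down(-3.5))
E
```

```text
now [ 0.2614 -0.5952  0.2313] q [-1.331  0.245  1.558 -0.     1.339 -0.174] w 1.001 t 0.7
shift cm [ 33.19 -19.96  11.13] turn [0.    0.    0.475]
```

```bash
python3 -m crank '5 -3 0 0 0 0.1 1; 10 -6 0 0 0 0.2 1; 15 -9 0 0 0 0.3 1; 20 -12 0 0 0 0.4 1; 25 -15 0 0 0 0.475 1' 60
python3 - <<'E'
from h import *
go([.485,-.279,.12],down(-3.5))
E
```

```text
clock: 1.32
position: [0.4308, -0.3557, 0.2316]
ee_rot: [3.139, -0.101, 0.001]
contact_force: [1.9, -0.9, -0.3]
width: 1.0
grip_force: 0.0
now [ 0.4308 -0.3557  0.2316] q [-0.893  0.032  1.794  0.     1.315  0.742] w 1.0 t 1.32
shift cm [ 4.91 -8.01 11.16] turn [ 0.    -0.001 -0.003]
```

```bash
python3 -m crank '2 -4 2 0 0 0 0.7; 4.9 -8 5 0 0 0 0.6; 4.9 -8 9 0 0 0 0.6; 4.9 -8 11.2 0 0 0 0.6; 4.9 -8 11.2 0 0 0 0.6'
python3 - <<'E'
from h import *
from station import *
go([.485,-.279,.004],down(-3.5))
for n in("top","scene"):
    f=grab_frame(n); np.savez(f"{n}1.npz",**f)
a=f["frame"]; R=cv2.Rodrigues(np.array(f["rvec"]))[0]; c=cv2.projectPoints(np.array([[.46,-.277,.05]]),np.array(f["rvec"]),np.array(f["tvec"]),np.array([[f["fx"],0,f["cx"]],[0,f["fy"],f["cy"]],[0,0,1]]),None)[0].ravel().astype(int)
print(c); b=a[max(0,c[1]-50):c[1]+50,c[0]-65:c[0]+65]; cv2.imwrite("pics/p2.png",cv2.resize(b,None,fx=6,fy=6,interpolation=cv2.INTER_CUBIC))
E
```

```text
clock: 1.95
position: [0.4827, -0.2793, 0.1174]
ee_rot: [-3.137, 0.096, 0.005]
contact_force: [-0.2, -0.1, -0.8]
width: 0.603
grip_force: 0.0
now [ 0.4827 -0.2793  0.1174] q [-0.728  0.167  1.872 -0.     1.107  0.904] w 0.603 t 1.95
shift cm [ 0.26 -0.02 11.34] turn [-0.003  0.003  0.   ]
[296 268]
```

View pics/p2.png

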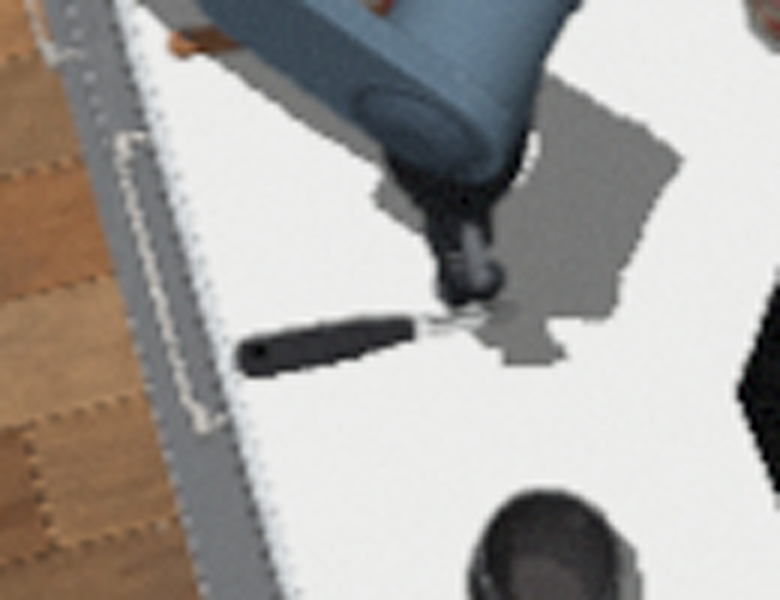

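```bash
python3 -m crank '0.2 0 5 0 0 0 0.6; 0.2 0 9 0 0 0 0.6; 0.2 0 11.1 0 0 0 0.6; 0.2 0 11.1 0 0 0 0.6' && python3 -m crank '0 0 0 0 0 0 0; 0 0 0 0 0 0 0; 0 0 0 0 0 0 0; 0 0 0 0 0 0 0; 0 0 0 0 0 0 0' 60
python3 -c "
from h import *
go([.485,-.279,.2],down(-3.5))"
```

```text
clock: 2.55
position: [0.4855, -0.2807, 0.0082]
ee_rot: [-3.139, 0.097, 0.001]
contact_force: [0.8, 0.7, 0.4]
width: 0.599
grip_force: 0.0
clock: 3.18
position: [0.4873, -0.2819, 0.0109]
ee_rot: [3.137, -0.096, 0.005]
contact_force: [-1.0, 0.3, 6.1]
width: 0.264
grip_force: 59.1
now [ 0.4873 -0.2819  0.0109] q [-0.726  0.349  1.886 -0.     0.902  0.906] w 0.264 t 3.17
shift cm [ -0.18  -0.23 -18.91] turn [ 0.003 -0.003 -0.   ]
```

```bash
python3 -m crank '0 0 -5 0 0 0 0; 0 0 -11 0 0 0 0; 0 0 -17 0 0 0 0; 0 0 -23 0 0 0 0; 0 0 -29 0 0 0 0' 60; python3 -c "
from h import *
from station import sense
log(sense())"
python3 -m crank '0 0 -1 0.05 0.1 0 0; 0 0 -2 0.1 0.2 0 0; 0 0 -2 0.1 0.3 0 0; 0 0 -2 0.2 0.3 0 0; 0 0 -2 0.3 0.3 0 0' 60
cat > fit.py <<'E'
from h import *
from scipy.optimize import least_squares
Ry=lambda a:Ro.from_euler("y",a); Rz=lambda a:Ro.from_euler("z",a)
def fk(q,k):
    d1,L2,L4,L6,y1,y5,e3=k
    A=Rz(q[0]); B=A*Ry(q[1]); C=A*Ry(q[1]+q[2]); D=C*Rz(q[3]); E=D*Ry(q[4]); T=E*Rz(q[5]+np.pi/2)
    return np.array([0,0,d1])+A.apply([0,y1,0])+B.apply([0,0,L2])+C.apply([e3,0,L4])+D.apply([0,y5,0])+E.apply([0,0,L6]),T
def fitk():
    D=[json.loads(l) for l in open("log.txt")]
    k0=np.array([.15,.5,.5,.28,.06,.05,0.])
    r=lambda k:np.r_[np.concatenate([fk(q,k)[0]-p for q,p,_ in D]),(k-k0)*1e-3]
    s=least_squares(r,k0); return s.x,D,r(s.x)
if __name__=="__main__":
    k,D,r=fitk(); print(k.round(4),abs(r).max().round(4))
    for q,p,w in D: print(np.round(q,3),np.round(p,4),(fk(q,k)[0]-p).round(4),(Ro.from_rotvec(w).inv()*fk(q,k)[1]).magnitude().round(3))
E
python3 -c "
from h import *
go([.485,-.279,.3],down(-3.5))"; python3 fit.py
```

```text
clock: 3.8
position: [0.4855, -0.2803, 0.3012]
ee_rot: [3.139, -0.096, 0.002]
contact_force: [0.6, -0.5, -1.5]
width: 0.266
grip_force: 59.0
clock: 4.42
position: [0.4854, -0.2803, 0.3195]
ee_rot: [-2.815, 0.085, -0.444]
contact_force: [0.3, 0.1, -1.5]
width: 0.267
grip_force: 59.0
now [ 0.4854 -0.2803  0.3195] q [-0.922 -0.072  1.776  0.427  1.481  0.661] w 0.267 t 4.42
shift cm [-0.63  0.44  1.8 ] turn [-0.301 -0.301  0.001]
[0.2735 0.4198 0.5688 0.2542 0.1126 0.     0.0662] 0.0001Traceback (most recent call last):
  File "fit.py", line 15, in <module>
    for q,p,w in D: print(np.round(q,3),np.round(p,4),(fk(q,k)[0]-p).round(4),(Ro.from_rotvec(w).inv()*fk(q,k)[1]).magnitude().round(3))
                                                                              ^^^^^^^^^^^^^^^^^^^^^^^^^^^^^^^^^^^^^^^^^^^^^^^^^^^^^^
AttributeError: 'float' object has no attribute 'round'
```

```bash
cat > plan.py <<'E'
from fit import *
LO=np.array([-3.13,-1.02,.13,-.95,.21,-2.74]);HI=np.array([3.13,2.26,2.54,4.09,2.88,2.74])
K=fitk()[0]
def ik(p,R,seed):
    f=lambda q:(lambda P,T:np.r_[(P-p)*5,(R.inv()*T).as_rotvec()])(*fk(q,K))
    s=least_squares(f,np.clip(seed,LO+.01,HI-.01),bounds=(LO+.02,HI-.02)); return s.x,abs(s.fun).max()
def fwd(yaw,t): # tool x up, z forward-down by t
    return Ro.from_euler("ZY",[np.radians(yaw),0])*Ro.from_matrix(np.array([[np.sin(t),0,np.cos(t)],[0,-1,0],[np.cos(t),0,-np.sin(t)]]))
CAD=np.array([.577,.164]);CY=np.radians(4.6)
def pocket(dx,dy): return CAD+np.array([[np.cos(CY),-np.sin(CY)],[np.sin(CY),np.cos(CY)]])@[dx,dy]
E
python3 - <<'E'
from plan import *
for side in(1,-1):
  for yaw in(0,20,40,60):
    for t in(15,20,30):
      R=fwd(yaw,np.radians(t)); u=R.as_matrix()[:,0]
      for z in(.025,.19):
        ft=np.r_[pocket(-.015,.0365*side),z]; p=ft+.119*u
        best=min((ik(p,R,[np.arctan2(p[1],p[0])-.2+j,.2,2,a,1,-1.5]) for a in(3,2.3) for j in(0,-.4)),key=lambda x:x[1])
        print(side,yaw,t,z,best[0].round(2),best[1].round(4))
E
```

```text
1 0 15 0.025 [ 0.24  0.17  2.28  3.53  0.65 -1.82] 0.0
1 0 15 0.19 [ 0.24 -0.24  2.27  4.04  0.3  -2.38] 0.0
1 0 20 0.025 [ 0.23  0.15  2.25  3.59  0.52 -1.88] 0.0
1 0 20 0.19 [ 0.21 -0.22  2.24  4.07  0.23 -2.42] 0.0429
1 0 30 0.025 [ 0.21  0.14  2.18  3.86  0.28 -2.16] 0.0
1 0 30 0.19 [ 0.21 -0.14  2.2   4.07  0.23 -2.42] 0.1857
1 20 15 0.025 [ 0.04  0.13  2.33  2.65  0.68 -1.26] 0.0
1 20 15 0.19 [ 0.04 -0.3   2.31  2.07  0.34 -0.61] 0.0
1 20 20 0.025 [ 0.05  0.11  2.29  2.58  0.54 -1.18] 0.0
1 20 20 0.19 [ 0.05 -0.28  2.26  1.73  0.28 -0.28] 0.0
1 20 30 0.025 [ 0.08  0.11  2.21  2.28  0.31 -0.88] 0.0
1 20 30 0.19 [ 0.08 -0.22  2.15  0.93  0.29  0.52] 0.0
1 40 15 0.025 [-0.13  0.17  2.28  2.01  0.91 -0.93] 0.0
1 40 15 0.19 [-0.13 -0.23  2.26  1.65  0.8  -0.39] 0.0
1 40 20 0.025 [-0.1   0.15  2.25  1.93  0.8  -0.83] 0.0
1 40 20 0.19 [-0.1  -0.22  2.22  1.51  0.74 -0.25] 0.0
1 40 30 0.025 [-0.04  0.14  2.18  1.69  0.63 -0.57] 0.0
1 40 30 0.19 [-0.04 -0.18  2.12  1.19  0.68  0.05] 0.0
1 60 15 0.025 [-0.22  0.27  2.15  1.62  1.18 -0.82] 0.0
1 60 15 0.19 [-0.22 -0.09  2.14  1.47  1.19 -
[... 893 characters left out ...]
 1.09  0.44  0.29] 0.0
-1 40 15 0.025 [-0.31  0.18  2.28  1.85  1.02 -0.88] 0.0
-1 40 15 0.19 [-0.31 -0.23  2.26  1.56  0.96 -0.38] 0.0
-1 40 20 0.025 [-0.28  0.15  2.25  1.77  0.92 -0.79] 0.0
-1 40 20 0.19 [-0.28 -0.23  2.22  1.45  0.9  -0.27] 0.0
-1 40 30 0.025 [-0.2   0.13  2.19  1.57  0.75 -0.56] 0.0
-1 40 30 0.19 [-0.2  -0.19  2.13  1.19  0.82 -0.03] 0.0
-1 60 15 0.025 [-0.38  0.29  2.13  1.5   1.28 -0.82] 0.0
-1 60 15 0.19 [-0.38 -0.06  2.11  1.4   1.32 -0.44] 0.0
-1 60 20 0.025 [-0.34  0.26  2.12  1.45  1.2  -0.75] 0.0
-1 60 20 0.19 [-0.34 -0.07  2.09  1.32  1.26 -0.37] 0.0
-1 60 30 0.025 [-0.26  0.22  2.08  1.31  1.05 -0.59] 0.0
-1 60 30 0.19 [-0.26 -0.08  2.03  1.14  1.17 -0.22] 0.0
```

```bash
cat >> plan.py <<'E'
def place(side,g,z,yaw=40,t=20,dx=-.012,dy=-.010):
    R=fwd(yaw,np.radians(t)); p=np.r_[pocket(dx,.0365*side+dy),z]+g*R.as_matrix()[:,0]; return p,R
def rows(qa,qb,n):
    for c in range(0,n,5):
        P0,T0=fk(qa+(qb-qa)*c/n,K); print("call")
        for i in range(c+1,min(c+5,n)+1):
            P,T=fk(qa+(qb-qa)*i/n,K); print(" ",np.round(T0.inv().apply(P-P0)*100,1),np.round((T0.inv()*T).as_rotvec(),3),"world",P.round(3))
E
python3 - <<'E'
from plan import *
from station import sense
s=sense(); qa=s["qpos"]
p,R=place(1,.119,.16); qb,e=ik(p,R,[-.1,-.2,2.2,1.5,.75,-.3]); print(p,qb.round(3),e, "turn deg",np.degrees((Ro.from_rotvec(s["ee_rot"]).inv()*R).magnitude()))
rows(qa,qb,10)
W=cloud(dict(np.load("scene0.npz"))); m=(W[...,2]>.2)&(W[...,1]>0)&(W[...,0]>.5)&(W[...,1]<.4); print(np.nanpercentile(W[m],[1,5,50],axis=0).round(2))
W=cloud(dict(np.load("top0.npz"))); m=(W[...,2]>.2)&(W[...,1]>0)&(W[...,0]>.5)&(W[...,1]<.4); print(np.nanpercentile(W[m],[1,5,50],axis=0).round(2))
E
```

```text
[0.59409169 0.21561396 0.27182342] [-0.124 -0.164  2.231  1.576  0.76  -0.36 ] 3.726463582154338e-12 turn deg 62.44253320035753
call
  [ 3.1 -5.   3.4] [ 0.06   0.091 -0.142] world [ 0.526 -0.227  0.312]
  [  5.6 -10.2   6.5] [ 0.114  0.183 -0.267] world [ 0.56  -0.171  0.307]
  [  7.5 -15.6   9.1] [ 0.163  0.275 -0.376] world [ 0.587 -0.114  0.304]
  [  8.7 -20.9  11.5] [ 0.205  0.366 -0.468] world [ 0.606 -0.058  0.301]
  [  9.3 -26.   13.5] [ 0.24   0.453 -0.544] world [ 0.619 -0.004  0.3  ]
call
  [ 1.3 -3.9  3.2] [ 0.019  0.079 -0.065] world [0.625 0.047 0.298]
  [ 2.1 -7.8  5.9] [ 0.03   0.15  -0.117] world [0.625 0.095 0.295]
  [  2.3 -11.6   8.2] [ 0.033  0.21  -0.158] world [0.619 0.139 0.29 ]
  [  2.  -15.4  10.1] [ 0.029  0.257 -0.189] world [0.609 0.18  0.282]
  [  1.1 -18.9  11.7] [ 0.019  0.29  -0.211] world [0.594 0.216 0.272]
[[0.65 0.   0.22]
 [0.68 0.01 0.35]
 [0.68 0.11 0.59]]
[[0.68 0.   0.23]
 [0.68 0.01 0.38]
 [0.68 0.15 0.81]]
```

```bash
cat >> plan.py <<'E'
from scipy.spatial.transform import Slerp
def lin(p,R,n,q=None):
    from station import sense
    s=sense(); log(s); q=s["qpos"]; p0=fk(q,K)[0]; R0=Ro.from_rotvec(s["ee_rot"]); S=Slerp([0,1],Ro.concatenate([R0,R]))
    print("now",np.round(s["position"],4),"w",round(s["width"],3),"t",round(s["clock"],2))
    for c in range(0,n,5):
        T0=S(c/n); P0=p0+(p-p0)*c/n; print("call")
        for i in range(c+1,min(c+5,n)+1):
            P=p0+(p-p0)*i/n; T=S(i/n); q,e=ik(P,T,q)
            print(" ",np.round(T0.inv().apply(P-P0)*100,1),np.round((T0.inv()*T).as_rotvec(),3),"world",P.round(3),"q",q.round(2),e.round(4))
E
python3 - <<'E'
from plan import *
p,R=place(1,.119,.17); lin(p,R,10)
for n in("scene","top"):
    W=cloud(dict(np.load(n+"0.npz")))
    for zl in np.arange(.12,.6,.06):
        m=(W[...,2]>zl)&(W[...,2]<zl+.06)&(W[...,1]>-.2)&(W[...,0]>.5)&(W[...,1]<.3); print(zl.round(2),m.sum(),W[m][:,0].min().round(2) if m.sum() else "",end=" | ")
E
```

```text
now [ 0.4854 -0.2803  0.3195] w 0.267 t 4.42
call
  [ 0.4 -4.6  2. ] [ 0.029  0.076 -0.072] world [ 0.496 -0.231  0.316] q [-0.88 -0.15  1.87  0.51  1.43  0.61] 0.0
  [ 0.8 -9.3  4.1] [ 0.059  0.152 -0.145] world [ 0.507 -0.181  0.312] q [-0.83 -0.22  1.95  0.59  1.37  0.56] 0.0
  [  1.2 -13.9   6.1] [ 0.088  0.228 -0.217] world [ 0.518 -0.132  0.308] q [-0.77 -0.28  2.03  0.68  1.31  0.5 ] 0.0
  [  1.7 -18.6   8.2] [ 0.117  0.304 -0.29 ] world [ 0.529 -0.082  0.304] q [-0.7  -0.32  2.1   0.76  1.24  0.45] 0.0
  [  2.1 -23.2  10.2] [ 0.146  0.38  -0.362] world [ 0.54  -0.032  0.301] q [-0.62 -0.35  2.15  0.85  1.16  0.38] 0.0
call
  [ 1. -4.  3.] [ 0.029  0.076 -0.072] world [0.551 0.017 0.297] q [-0.53 -0.36  2.2   0.95  1.07  0.3 ] 0.0
  [ 2.1 -8.   5.9] [ 0.059  0.152 -0.145] world [0.561 0.067 0.293] q [-0.44 -0.35  2.23  1.06  0.98  0.19] 0.0
  [  3.1 -12.    8.9] [ 0.088  0.228 -0.217] world [0.572 0.116 0.289] q [-0.33 -0.32  2.25  1.2   0.89  0.06] 0.0
  [  4.2 -16.   11.9] [ 0.117  0.304 -0.29 ] world [0.583 0.166 0.286] q [-0.23 -0.26  2.24  1.36  0.81 -0.12] 0.0
  [  5.2 -20.   14.9] [ 0.146  0.38  -0.362] world [0.594 0.216 0.282] q [-0.12 -0.18  2.23  1.55  0.76 -0.32] 0.0
0.12 30 0.71 | 0.18 0  | 0.24 0  | 0.3 340 0.68 | 0.36 1052 0.65 | 0.42 925 0.68 | 0.48 1020 0.68 | 0.54 1134 0.68 | 0.12 2 0.71 | 0.18 0  | 0.24 0  | 0.3 504 0.68 | 0.36 1439 0.65 | 0.42 1322 0.68 | 0.48 1543 0.68 | 0.54 1815 0.68 |
```

```bash
python3 -m crank '0.4 -4.6 2 0.029 0.076 -0.072 0; 0.8 -9.3 4.1 0.059 0.152 -0.145 0; 1.2 -13.9 6.1 0.088 0.228 -0.217 0; 1.7 -18.6 8.2 0.117 0.304 -0.29 0; 2.1 -23.2 10.2 0.146 0.38 -0.362 0' 60 | head -2
python3 -m crank '1 -4 3 0.029 0.076 -0.072 0; 2.1 -8 5.9 0.059 0.152 -0.145 0; 3.1 -12 8.9 0.088 0.228 -0.217 0; 4.2 -16 11.9 0.117 0.304 -0.29 0; 5.2 -20 14.9 0.146 0.38 -0.362 0'
python3 - <<'E'
from plan import *
from station import *
p,R=place(1,.119,.022); lin(p,R,5)
f=grab_frame("scene"); np.savez("s3.npz",**f); g=grab_frame("top"); np.savez("t3.npz",**g)
e=cv2.resize(f["frame"][80:240,190:380],None,fx=3,fy=3,interpolation=cv2.INTER_CUBIC); cv2.imwrite("pics/p3.png",e)
E
```

```text
clock: 5.05
position: [0.5404, -0.0314, 0.2997]
clock: 5.68
position: [0.5952, 0.2167, 0.2804]
ee_rot: [-2.156, -0.789, -1.514]
contact_force: [1.2, -0.8, 0.2]
width: 0.27
grip_force: 59.1
now [0.5952 0.2167 0.2804] w 0.27 t 5.67
call
  [-2.8 -0.   1. ] [ 0.    -0.     0.001] world [0.595 0.216 0.251] q [-0.12 -0.12  2.24  1.63  0.76 -0.44] 0.0
  [-5.5 -0.   1.9] [ 0.    -0.     0.002] world [0.595 0.216 0.222] q [-0.12 -0.06  2.25  1.71  0.77 -0.54] 0.0
  [-8.3 -0.   2.9] [ 0.001 -0.001  0.003] world [0.595 0.216 0.192] q [-0.12  0.01  2.25  1.78  0.78 -0.64] 0.0
  [-11.1  -0.    3.9] [ 0.001 -0.001  0.003] world [0.594 0.216 0.163] q [-0.12  0.09  2.25  1.85  0.8  -0.74] 0.0
  [-13.8  -0.1   4.9] [ 0.001 -0.001  0.004] world [0.594 0.216 0.134] q [-0.12  0.16  2.24  1.91  0.82 -0.84] 0.0
```

View pics/p3.png

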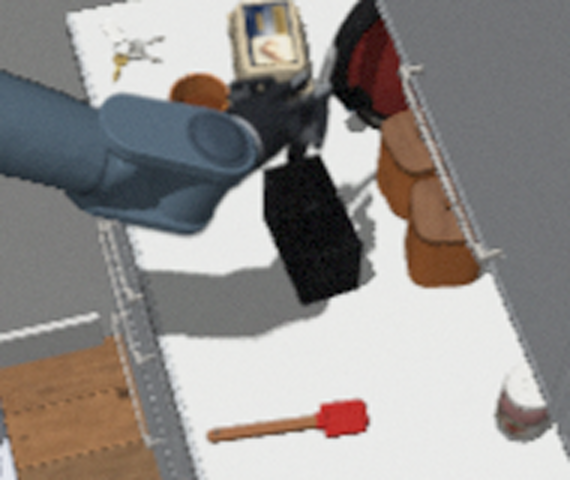

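```bash
python3 -m crank '-2.8 0 1 0 0 0 0; -5.5 0 1.9 0 0 0 0; -8.3 0 2.9 0 0 0 0; -8.3 0 2.9 0 0 0 0' && python3 -m crank '-2 0 0.7 0 0 0 0; -4 0 1.4 0 0 0 0; -5.5 0 2 0 0 0 0; -5.5 0 2 0 0 0 0'
python3 - <<'E'
from plan import *
from station import *
p,R=place(1,.119,.022); lin(p,R,1)
for n in("scene","top"):
    f=grab_frame(n); cv2.imwrite(f"pics/{n}4.png",f["frame"])
a=cv2.imread("pics/scene4.png")[90:190,230:360]; b=cv2.imread("pics/top4.png")[120:220,150:280]
cv2.imwrite("pics/p4.png",cv2.resize(np.hstack([a,b]),None,fx=3,fy=3,interpolation=cv2.INTER_CUBIC))
E
```

```text
clock: 6.28
position: [0.5932, 0.2137, 0.1895]
ee_rot: [-2.162, -0.782, -1.504]
contact_force: [-0.0, -0.7, -1.5]
width: 0.265
grip_force: 59.2
clock: 6.78
position: [0.5945, 0.2138, 0.1337]
ee_rot: [-2.159, -0.784, -1.509]
contact_force: [-0.2, -0.0, -1.0]
width: 0.266
grip_force: 59.2
now [0.5945 0.2138 0.1337] w 0.266 t 6.78
call
  [ 0.  -0.2  0.1] [ 0.001  0.002 -0.   ] world [0.594 0.216 0.134] q [-0.12  0.16  2.24  1.91  0.82 -0.84] 0.0
```

View pics/p4.png

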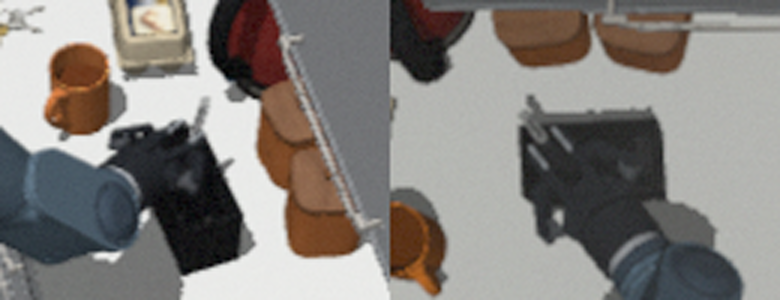

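```bash
python3 -m crank '0 0 0 0 0 0 0.4; 0 0 0 0 0 0 0.6; 0 0 0 0 0 0 0.6; 0 0 0 0 0 0 0.6' && python3 -m crank '0 0 -2 0 0 0 0.6; 0 0 -5 0 0 0 0.6; 0 0 -9 0 0 0 0.6; 2 0 -13 0 0 0 0.6; 6 0 -15 0 0 0 0.6'
python3 - <<'E'
from plan import *
from station import *
p=np.array([.498,-.0767,.12]); lin(p,down(-6.2),10)
for n in("scene","top"):
    f=grab_frame(n); cv2.imwrite(f"pics/{n}5.png",f["frame"]); np.savez(f"{n}5.npz",**f)
a=cv2.imread("pics/scene5.png")[80:190,230:360]; b=cv2.imread("pics/top5.png")[110:220,150:280]
cv2.imwrite("pics/p5.png",cv2.resize(np.hstack([a,b]),None,fx=3,fy=3,interpolation=cv2.INTER_CUBIC))
E
```

```text
clock: 7.38
position: [0.594, 0.2141, 0.133]
ee_rot: [-2.159, -0.785, -1.508]
contact_force: [0.1, -0.1, -0.2]
width: 0.597
grip_force: 0.0
clock: 8.0
position: [0.5004, 0.1362, 0.2399]
ee_rot: [-2.162, -0.78, -1.505]
contact_force: [1.0, -0.2, -0.1]
width: 0.598
grip_force: 0.0
now [0.5004 0.1362 0.2399] w 0.598 t 8.0
call
  [-1.6  1.6 -0.9] [-0.049 -0.115  0.07 ] world [0.5   0.115 0.228] q [-0.43 -0.45  2.47  1.3   0.95 -0.19] 0.0
  [-3.2  3.2 -1.8] [-0.098 -0.229  0.139] world [0.5   0.094 0.216] q [-0.43 -0.46  2.45  1.14  0.91 -0.  ] 0.0
  [-4.8  4.9 -2.6] [-0.147 -0.344  0.209] world [0.5   0.072 0.204] q [-0.43 -0.44  2.42  0.97  0.87  0.19] 0.0
  [-6.4  6.5 -3.5] [-0.196 -0.459  0.279] world [0.499 0.051 0.192] q [-0.42 -0.41  2.37  0.8   0.86  0.38] 0.0
  [-8.   8.1 -4.4] [-0.245 -0.573  0.349] world [0.499 0.03  0.18 ] q [-0.41 -0.36  2.32  0.64  0.86  0.56] 0.0
call
  [-1.1  2.2  0.4] [-0.049 -0.115  0.07 ] world [0.499 0.008 0.168] q [-0.4  -0.3   2.27  0.48  0.88  0.74] 0.0
  [-2.1  4.3  0.8] [-0.098 -0.229  0.139] world [ 0.499 -0.013  0.156] q [-0.39 -0.22  2.21  0.33  0.91  0.9 ] 0.0
  [-3.2  6.5  1.2] [-0.147 -0.344  0.209] world [ 0.498 -0.034  0.144] q [-0.38 -0.14  2.15  0.21  0.96  1.05] 0.0
  [-4.2  8.7  1.6] [-0.196 -0.459  0.279] world [ 0.498 -0.055  0.132] q [-0.38 -0.06  2.08  0.09  1.03  1.18] 0.0
  [-5.3 10.8  2. ] [-0.245 -0.573  0.349] world [ 0.498 -0.077  0.12 ] q [-0.38  0.04  2.01 -0.    1.1   1.3 ] 0.0
```

View pics/p5.png

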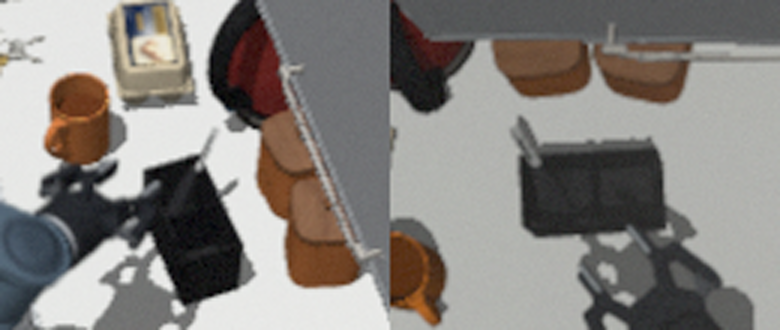

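```bash
python3 -m crank '-1.6 1.6 -0.9 -0.049 -0.115 0.07 0.6; -3.2 3.2 -1.8 -0.098 -0.229 0.139 0.6; -4.8 4.9 -2.6 -0.147 -0.344 0.209 0.6; -6.4 6.5 -3.5 -0.196 -0.459 0.279 0.6; -8 8.1 -4.4 -0.245 -0.573 0.349 0.6' | head -2
python3 -m crank '-1.1 2.2 0.4 -0.049 -0.115 0.07 0.6; -2.1 4.3 0.8 -0.098 -0.229 0.139 0.5; -3.2 6.5 1.2 -0.147 -0.344 0.209 0.5; -4.2 8.7 1.6 -0.196 -0.459 0.279 0.5; -5.3 10.8 2 -0.245 -0.573 0.349 0.5'
python3 -c "
from h import *
go([.498,-.0767,.003],down(-6.2))"
```

```text
clock: 8.72
position: [0.5006, 0.0303, 0.1798]
clock: 9.35
position: [0.4998, -0.0757, 0.1196]
ee_rot: [3.136, -0.169, -0.001]
contact_force: [0.3, 0.3, 0.1]
width: 0.5
grip_force: 0.0
now [ 0.4998 -0.0757  0.1196] q [-3.740e-01  4.200e-02  2.004e+00 -2.000e-03  1.096e+00  1.305e+00] w 0.5 t 9.35
shift cm [-0.16  0.11 11.66] turn [0.002 0.001 0.   ]
```

```bash
python3 -m crank '-0.4 0.1 5 0 0 0 0.5; -0.4 0.1 9 0 0 0 0.5; -0.4 0.1 11.3 0 0 0 0.5; -0.4 0.1 11.3 0 0 0 0.5' && python3 -m crank '0 0 0 0 0 0 0; 0 0 0 0 0 0 0; 0 0 0 0 0 0 0; 0 0 0 0 0 0 0; 0 0 0 0 0 0 0' 60
python3 -c "
from h import *
go([.498,-.0767,.003],down(-6.2))"
```

```text
clock: 9.85
position: [0.4941, -0.075, 0.005]
ee_rot: [-3.135, 0.166, 0.003]
contact_force: [0.5, -0.6, -0.2]
width: 0.502
grip_force: 0.0
clock: 10.48
position: [0.4974, -0.0765, 0.0091]
ee_rot: [3.136, -0.167, 0.01]
contact_force: [-1.2, 1.0, 6.6]
width: 0.16
grip_force: 59.4
now [ 0.4974 -0.0765  0.0091] q [-3.790e-01  2.350e-01  2.039e+00  1.000e-03  8.610e-01  1.298e+00] w 0.16 t 10.47
shift cm [0.05 0.02 0.61] turn [ 0.001 -0.007  0.002]
```

```bash
python3 -m crank '0 0 -5 0 0 0 0; 0 0 -11 0 0 0 0; 0 0 -17 0 0 0 0; 0 0 -22 0 0 0 0; 0 0 -25 0 0 0 0' 60
python3 - <<'E'
from plan import *
p,R=place(-1,.115,.15); lin(p,R,10)
E
```

```text
clock: 11.1
position: [0.4959, -0.0761, 0.261]
ee_rot: [3.135, -0.167, 0.013]
contact_force: [0.4, 0.6, -0.1]
width: 0.16
grip_force: 58.8
now [ 0.4959 -0.0761  0.261 ] w 0.16 t 11.1
call
  [ 0.8 -2.3  0. ] [ 0.049  0.114 -0.07 ] world [ 0.506 -0.054  0.261] q [-0.37 -0.19  1.96  0.09  1.28  1.21] 0.0
  [ 1.6 -4.6  0.1] [ 0.099  0.229 -0.139] world [ 0.516 -0.032  0.26 ] q [-0.37 -0.24  2.01  0.18  1.19  1.12] 0.0
  [ 2.4 -6.8  0.1] [ 0.148  0.343 -0.209] world [ 0.527 -0.011  0.26 ] q [-0.36 -0.28  2.06  0.29  1.1   1.  ] 0.0
  [ 3.2 -9.1  0.1] [ 0.198  0.458 -0.279] world [0.537 0.011 0.26 ] q [-0.36 -0.31  2.1   0.42  1.02  0.87] 0.0
  [  4.  -11.4   0.2] [ 0.247  0.572 -0.348] world [0.547 0.033 0.26 ] q [-0.36 -0.32  2.15  0.56  0.95  0.71] 0.0
call
  [ 1.2 -1.8  1.1] [ 0.049  0.114 -0.07 ] world [0.558 0.055 0.259] q [-0.35 -0.32  2.18  0.73  0.89  0.52] 0.0
  [ 2.4 -3.5  2.3] [ 0.099  0.229 -0.139] world [0.568 0.077 0.259] q [-0.35 -0.31  2.22  0.92  0.85  0.31] 0.0
  [ 3.5 -5.3  3.4] [ 0.148  0.343 -0.209] world [0.578 0.098 0.259] q [-0.34 -0.27  2.24  1.13  0.84  0.07] 0.0
  [ 4.7 -7.1  4.6] [ 0.198  0.458 -0.279] world [0.589 0.12  0.258] q [-0.32 -0.21  2.24  1.33  0.86 -0.18] 0.0
  [ 5.9 -8.8  5.7] [ 0.247  0.572 -0.348] world [0.599 0.142 0.258] q [-0.3  -0.14  2.24  1.52  0.91 -0.41] 0.0
```

```bash
python3 -m crank '0.8 -2.3 0 0.049 0.114 -0.07 0; 1.6 -4.6 0.1 0.099 0.229 -0.139 0; 2.4 -6.8 0.1 0.148 0.343 -0.209 0; 3.2 -9.1 0.1 0.198 0.458 -0.279 0; 4 -11.4 0.2 0.247 0.572 -0.348 0' | head -3
python3 -m crank '1.2 -1.8 1.1 0.049 0.114 -0.07 0; 2.4 -3.5 2.3 0.099 0.229 -0.139 0; 3.5 -5.3 3.4 0.148 0.343 -0.209 0; 4.7 -7.1 4.6 0.198 0.458 -0.279 0; 5.9 -8.8 5.7 0.247 0.572 -0.348 0'
python3 - <<'E'
from plan import *
from station import *
p,R=place(-1,.115,.022); lin(p,R,4)
for n in("scene","top"):
    f=grab_frame(n); cv2.imwrite(f"pics/{n}6.png",f["frame"])
a=cv2.imread("pics/scene6.png")[80:190,230:360]; b=cv2.imread("pics/top6.png")[110:220,150:280]
cv2.imwrite("pics/p6.png",cv2.resize(np.hstack([a,b]),None,fx=3,fy=3,interpolation=cv2.INTER_CUBIC))
E
```

```text
clock: 11.72
position: [0.5472, 0.0339, 0.256]
ee_rot: [-2.78, -0.359, -0.854]
clock: 12.35
position: [0.5987, 0.1424, 0.2544]
ee_rot: [-2.154, -0.784, -1.509]
contact_force: [-0.3, 0.2, -0.7]
width: 0.155
grip_force: 58.9
now [0.5987 0.1424 0.2544] w 0.155 t 12.35
call
  [-2.9  0.   1.1] [-0. -0. -0.] world [0.599 0.142 0.223] q [-0.3  -0.06  2.25  1.59  0.91 -0.52] 0.0
  [-5.8  0.   2.1] [-0.001 -0.001 -0.001] world [0.599 0.142 0.192] q [-0.3   0.01  2.25  1.65  0.92 -0.61] 0.0
  [-8.8  0.1  3.2] [-0.001 -0.001 -0.001] world [0.599 0.142 0.161] q [-0.3   0.09  2.25  1.71  0.92 -0.71] 0.0
  [-11.7   0.1   4.2] [-0.002 -0.001 -0.001] world [0.599 0.142 0.13 ] q [-0.3   0.18  2.24  1.76  0.94 -0.81] 0.0
```

View pics/p6.png

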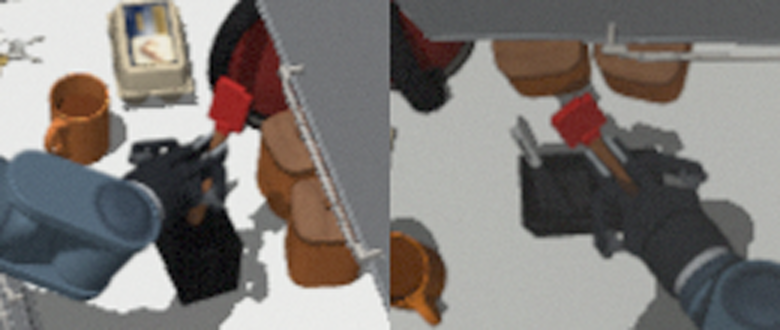

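```bash
python3 -m crank '-2.9 0 1 0 0 0 0; -5.8 0 2.1 0 0 0 0; -7.5 0 2.7 0 0 0 0; -7.5 0 2.7 0 0 0 0' && python3 -m crank '-2 0 0.7 0 0 0 0; -4.2 0 1.5 0 0 0 0; -4.2 0 1.5 0 0 0 0' 
python3 - <<'E'
from plan import *
p,R=place(-1,.115,.022); lin(p,R,1)
E
```

```text
clock: 12.95
position: [0.5977, 0.1417, 0.1737]
ee_rot: [-2.16, -0.779, -1.5]
contact_force: [1.0, -0.5, -1.1]
width: 0.16
grip_force: 58.9
clock: 13.32
position: [0.5977, 0.1416, 0.1301]
ee_rot: [-2.159, -0.78, -1.502]
contact_force: [0.0, -0.4, -0.3]
width: 0.159
grip_force: 58.9
now [0.5977 0.1416 0.1301] w 0.159 t 13.32
call
  [0.  0.1 0.1] [-0.002  0.004 -0.006] world [0.599 0.142 0.13 ] q [-0.3   0.18  2.24  1.76  0.94 -0.81] 0.0
```

```bash
python3 -m crank '0 0 0 0 0 0 0.3; 0 0 0 0 0 0 0.45; 0 0 0 0 0 0 0.45; 0 0 0 0 0 0 0.45' && python3 -m crank '0 0 -2 0 0 0 0.45; 0 0 -5 0 0 0 0.45; 0 0 -9 0 0 0 0.45; 0 0 -13 0 0 0 0.45; 0 0 -16 0 0 0 0.45' && python3 -m crank '0 0 0 0 0 0 0.45; 0 0 0 0 0 0 0.45; 0 0 0 0 0 0 0.45; 0 0 0 0 0 0 0.45'
python3 - <<'E'
from station import *
import cv2,numpy as np
for n in("scene","top"):
    f=grab_frame(n); cv2.imwrite(f"pics/{n}7.png",f["frame"])
    for t in ("mug_tea","mug_blue","egg_box","peeler_foot","spatula_foot","peeler","spatula"):
        print(n,t,[(np.round(d["at"],3).tolist(),round(d["conf"],2)) for d in look_for(n,t)[:1]])
a=cv2.imread("pics/scene7.png")[80:190,230:360]; b=cv2.imread("pics/top7.png")[110:220,150:280]
cv2.imwrite("pics/p7.png",cv2.resize(np.hstack([a,b]),None,fx=3,fy=3,interpolation=cv2.INTER_CUBIC))
E
```

```text
clock: 13.82
position: [0.5981, 0.1417, 0.1306]
ee_rot: [-2.158, -0.782, -1.505]
contact_force: [0.4, 0.8, -0.3]
width: 0.45
grip_force: 0.0
clock: 14.45
position: [0.4821, 0.0443, 0.1857]
ee_rot: [-2.158, -0.781, -1.505]
contact_force: [0.5, 0.4, 0.6]
width: 0.451
grip_force: 0.0
clock: 14.95
position: [0.4829, 0.0457, 0.1849]
ee_rot: [-2.157, -0.782, -1.503]
contact_force: [-0.7, -1.2, 0.5]
width: 0.448
grip_force: 0.0
scene mug_tea [([0.482, 0.354, 0.072], 0.61)]
scene mug_blue [([0.489, -0.449, 0.05], 0.97)]
scene egg_box [([0.607, 0.456, 0.068], 0.8)]
scene peeler_foot [([0.588, 0.221, 0.09], 0.59)]
scene spatula_foot [([0.621, 0.167, 0.128], 0.68)]
scene peeler [([0.588, 0.217, 0.086], 0.65)]
scene spatula [([0.619, 0.167, 0.133], 0.58)]
top mug_tea [([0.484, 0.379, 0.057], 0.85)]
top mug_blue [([0.49, -0.473, 0.049], 0.75)]
top egg_box [([0.607, 0.474, 0.071], 0.57)]
top peeler_foot [([0.582, 0.219, 0.082], 0.54)]
top spatula_foot [([0.619, 0.17, 0.134], 0.86)]
top peeler [([0.584, 0.219, 0.085], 0.61)]
top spatula [([0.618, 0.17, 0.129], 0.82)]
```

View pics/p7.png

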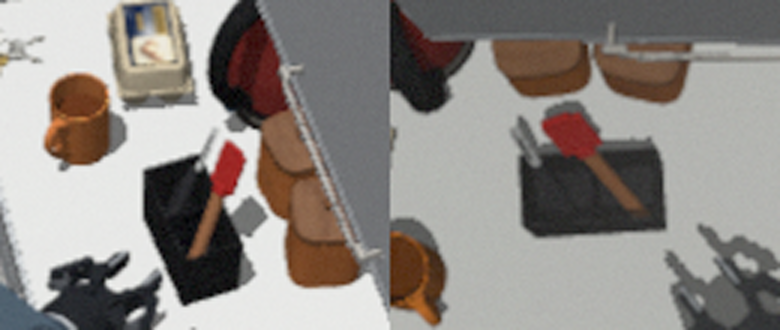

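```bash
python3 - <<'E'
from plan import *
from station import *
print(sense()["clock"])
for n in("top","scene"):
    f=grab_frame(n); W=cloud(f); hsv=cv2.cvtColor(f["frame"],cv2.COLOR_BGR2HSV)
    m=(hsv[...,1]>90)&(abs(W[...,0]-.59)<.07)&(abs(W[...,1]-.16)<.08)
    p=W[m]; c=p.mean(0); d=np.linalg.svd(p-c,full_matrices=False)[2][0]; d*=np.sign(d[2]); s=(p-c)@d
    print(n,len(p),c.round(3),"tilt deg",np.degrees(np.arccos(d[2])).round(1),d.round(2),"low",(c+d*s.min()).round(3),"high",(c+d*s.max()).round(3))
    ft=c+d*(s.max()-.199); C=np.array([[np.cos(CY),np.sin(CY)],[-np.sin(CY),np.cos(CY)]])@(ft[:2]-CAD); print("foot",ft.round(3),"in caddy",C.round(3))
E
```

```text
15.75
top 326 [0.614 0.17  0.119] tilt deg 30.2 [0.36 0.35 0.86] low [0.567 0.124 0.007] high [0.697 0.252 0.32 ]
foot [0.625 0.181 0.148] in caddy [0.05  0.014]
scene 312 [0.605 0.162 0.107] tilt deg 30.7 [0.42 0.29 0.86] low [0.562 0.132 0.019] high [0.709 0.235 0.32 ]
foot [0.625 0.176 0.149] in caddy [0.049 0.009]
```

```bash
python3 -c "
from station import *
print(close_job())"
```

```text
the job is handed in; nothing more can be done
None
```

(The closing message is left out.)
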